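# Take the tyre-sensor reader out of its lipped dock

### The arm

A 6-joint arm with a two-finger parallel gripper is mounted at the origin on the work surface. World frame = base frame: x ahead of the robot, y to its left, z up, the work surface at z = 0. Lengths are in m, angles in rad, forces in N, time in s.
With the tool pointing down it reaches from about 0.275 to 0.725 m from the base axis. Payload 5.6 kg.
Tool frame: the origin (TCP) lies at the very end of the fingers, on their centre line; the grasp point (between the pads) lies 19 mm behind it; z points along the fingers, y is the direction in which the jaws open and shut (so a half turn about z gives the same grasp; the last joint's range is limited). The gripper opens to 85 mm and grips with 20 to 120 N. Pads are 22 mm wide; open, the fingers measure 114 mm over their backs; the gripper's body (76 mm by 85 mm) begins 54 mm behind the grasp point. The pads swing forward as they close: fully open they stand 13 mm farther back than shut.
Start: joints at [-0.993, 0.255, 0.108, 0, -1.424, -0.285], TCP at [0.159, -0.527, 0.231] pointing down, gripper open.
Joint ranges: [-2.95, 2.95], [-1.21, 1.97], [-1.09, 1.5], [-2.87, 1.71], [-2.94, -0.07], [-3.05, 3.05]. Speed limits (rad/s): [2.57, 2.57, 3.14, 3.14, 3.14, 3.14].

### API

Orientations are given as [roll, pitch, yaw] about the fixed x, y, z axes, in that order (R = Rz(yaw) Ry(pitch) Rx(roll)).
In Python, from rig import readout, optics, ctrl gives the robot as it stands.
- The arm moves only by the tool step_arm, never from a script. Its argument "increments" is a list of rows, each a list of 3 entries, a list of its own where there are three numbers: the turn, a rotation vector about the world's x, y, z in degrees, then the shift along the world's x, y, z in cm, then the opening, from 0 (shut) to 1 (fully open). In form: [[[ax, ay, az], [tx, ty, tz], claw], ...]. A call has 1 to 10 rows; each row shifts and turns the commanded pose from where the row before left it; what a row does not reach is not made up. A row lasts 1/8 s, in which the tool goes at most 62.5 mm and 10.7 degrees, less where a joint would pass 70% of its speed; a pose out of reach is approached as far as the arm can. A call with a gripper value outside its range is refused whole. The fingers move at their own pace and stop on an object; "force" is the grip in N (left out, the last holds). Time passes only in rows, so rows that do not move let the fingers close. It gives the time, the measured TCP pose, the force and the opening at its end, in the units of the state.
- readout.sense(): the state, without advancing time (a new reading comes with each control period).
- optics.capture(name): name is "scene" or "side" or "wrist"; returns a dict with "img" (384x512x3 uint8, red, green, blue), "fx", "fy", "cx", "cy" (pixels), "rvec" (rotation vector, rad) and "tvec" (3), from world to camera coordinates, as OpenCV has them; the wrist camera has in their place "T_tool_cam" (4x4, takes a point from camera to tool coordinates, whose origin is the TCP and whose axes are the flange's). Camera axes: x right, y down, z forward; pixel columns grow to the right and rows downward; lengths in m; the calibration is good to about 2 mm. A picture is of the moment at which its call begins: read the wrist's pose just before it. There is no depth.
- ctrl.close_job(): hands the job in, once; it reports no verdict.
The state is a dict: "time_s": time; "q": joint angles; "joint_velocities": joint speeds; "joint_efforts": joint torques, N m; "eef_pos": TCP position; "eef_rot": TCP orientation; "force": force on the tool from outside, world axes, zero at the start; "ft_torque": the same for the moment, N m; "gripper_width": finger opening in m.
Only numpy, scipy, OpenCV 4.12 (cv2) and the standard library are available. Lean on these libraries where they do the work, as an engineer would, in place of code of your own. Each camera call takes 0.05 s, during which the arm holds its last target.

### The job

Two handhelds are parked in charging docks on the service counter. Take the tyre-sensor reader (the one with a screen and a stub antenna) out of its dock by tipping its antenna end up over the two end stops while its tail tongue is still under the retaining lip, then draw the tongue out from under the lip. Set the reader down flat, screen up, in the grey job tray without dropping it, and leave the other handset undisturbed in its own dock.

Things in the scene. Friction and masses are not known exactly. Their poses are not given: they have to be found in the camera images.
- reader_mid (a point): Centre of the tyre-sensor reader, a loose black block 110 (x) x 46 (y) x 40 (z) mm, 200 g, balanced here; underside 20 mm below. z: out of its blank screen; x: to its antenna end, where a stub 12 mm thick sticks out 25 mm. At the tail (-x) a tongue 24 wide, 8 thick, level with the underside, sticks out 20 mm. Grasp across the width near the middle, upper half; nothing stands beside it there.
- dock: Fixed white dock of the reader. Origin: underside, below the parked reader's centre; x from lip to stops. Plinth top z=30 mm, 40 wide, foot 80 wide. Lip over the tongue's last 10 mm (x=-83..-65), 14 to 19 above plinth; 4 mm play. Two stops at x=59..67, 20 above plinth, antenna between. To free: swing the antenna end up 12-25 deg about the tongue tip, draw out 40 mm along its length, lift.
- tray: Grey open job tray, fixed, 220 (x) x 170 (y) x 22 mm high, walls and floor 4 mm thick, with a sheet of paper in it. Origin: centre of the underside. The reader may lie anywhere flat in it, turned any way about the vertical.
- handset_mid (a point): Centre of the other handset, to be left alone: same black body and tail tongue, but no antenna and no screen (a keypad and speaker slots instead), parked in a second, identical dock. Same point and axes as for the reader.
Mind the look-alikes: they are no part of the job. What is shaped like the part that bears reader_mid but orange, purple or red is not meant.

How it is judged:
By the outcome, as a careful person would: the job done as asked, in the order asked, and still so for the second after the job is handed in, with the robot touching nothing.
It also fails if it takes over 38 s, if anything falls off the work surface, if the arm or the gripper's body presses on something with over 40 N, if the wrist force passes 120 N, or if a joint passes its speed limit or range.

## Working session

There is one attempt and no reset: what is moved stays moved. The work goes in short steps, Python scripts to look and compute and a tool call to move; the robot and the scene stay as the last step left them, time stands still between calls to the robot, and variables do not carry over. Pictures are saved under pics/ and viewed, and the job is handed in when it is done.

Besides the shell and the picture viewer there is one more tool, called after "Emit:" as name(argument=value, ...) on one line, values as JSON. step_arm: Moves the arm, as the interface text tells. Its arguments: {"type":"object","properties":{"increments":{"type":"array"},"force":{"type":"number"}},"required":["increments"]}

```bash
ls; mkdir -p pics; cat > h.py <<'E'
import numpy as np, cv2
from rig import readout, optics, ctrl
def cap(n,f):
    s=readout.sense(); c=optics.capture(n); cv2.imwrite(f,c['img'][:,:,::-1]); c['s']=s; return c
E
python3 - <<'E'
from h import *
import pickle
for n in ['scene','side','wrist']:
    c=cap(n,f'pics/{n}0.png'); pickle.dump(c,open(f'{n}0.pkl','wb'))
    print(n,{k:v for k,v in c.items() if k not in('img','s')})
print(readout.sense())
E
```

```text
pics
scene {'fx': 379.95532203362427, 'fy': 379.95532203362427, 'cx': 251.09963790570063, 'cy': 190.74469564439835, 'rvec': array([ 0.8557223 ,  2.4909549 , -1.16941024]), 'tvec': array([ 0.27344265, -0.22171438,  1.38521538])}
side {'fx': 405.27404116171306, 'fy': 405.27404116171306, 'cx': 251.18180990517644, 'cy': 192.20344697337913, 'rvec': array([ 0.87248472,  2.56888267, -1.06324875]), 'tvec': array([ 0.24706671, -0.23992573,  1.56289013])}
wrist {'fx': 319.3593181270052, 'fy': 319.3593181270052, 'cx': 257.7769265852095, 'cy': 193.08433179138095, 'T_tool_cam': array([[-1.14371676e-03, -9.57074964e-01, -2.89838240e-01,
         7.44628683e-02],
       [ 9.99998625e-01, -1.44260510e-03,  8.17580302e-04,
        -1.21050319e-04],
       [-1.20060776e-03, -2.89836907e-01,  9.57075298e-01,
        -1.42014785e-01],
       [ 0.00000000e+00,  0.00000000e+00,  0.00000000e+00,
         1.00000000e+00]])}
{'time_s': 0.15, 'q': array([-9.93386869e-01,  2.55602252e-01,  1.07330090e-01, -3.35789569e-04,
       -1.42387380e+00, -2.84573187e-01]), 'joint_velocities': array([-3.55579957e-04, -2.88183157e-03,  4.36924716e-03,  2.39142015e-03,
       -5.00917987e-05, -3.44136501e-04]), 'joint_efforts': array([-6.50909897e-04, -3.86941910e+01,  2.38080865e+01,  5.36664739e+00,
       -4.51889355e-03, -1.93996976e-05]), 'eef_pos': array([ 0.15870007, -0.52624074,  0.23062218]), 'eef_rot': array([ 3.14020405e+00, -6.01611005e-05, -2.84880572e+00]), 'force': array([-0.06729551,  0.74591876, -0.0723219 ]), 'ft_torque': array([-0.02165087,  0.02815522,  0.02290171]), 'gripper_width': 0.08566720327403587}
```

View pics/scene0.png

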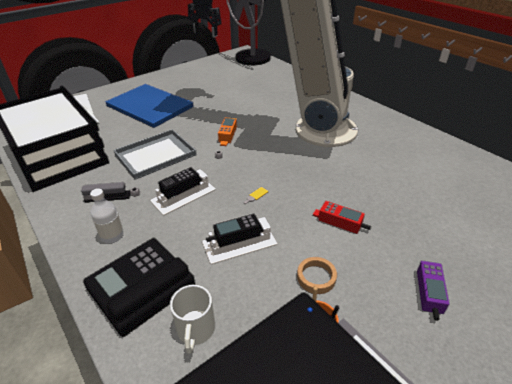

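View pics/side0.png

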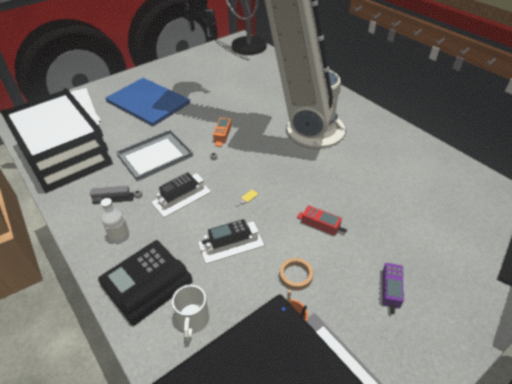

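View pics/wrist0.png

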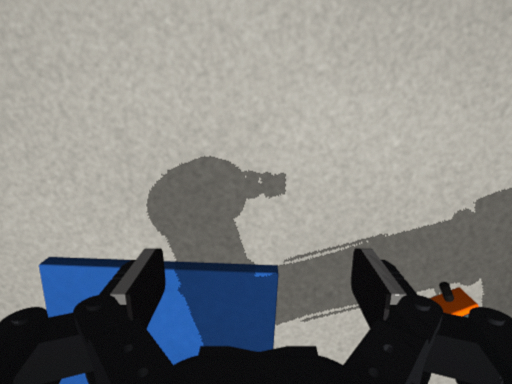

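The scene view shows black handhelds in white docks at (181,185) and (236,232). The coloured look-alikes are red (341,216), purple (433,287) and orange (228,130). The job tray is at (155,152), and the desk phone at (140,280) isn't involved. I'll take a close crop of both docks to choose.

```bash
python3 - <<'E'
import cv2,numpy as np
a=cv2.imread('pics/scene0.png')[155:265,140:290]
b=cv2.imread('pics/side0.png')[160:265,140:280]
cv2.imwrite('pics/c1.png',cv2.resize(a,(795,583),interpolation=cv2.INTER_CUBIC))
cv2.imwrite('pics/c2.png',cv2.resize(b,(784,588),interpolation=cv2.INTER_CUBIC))
E
```

```text
(no output)
```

View pics/c1.png

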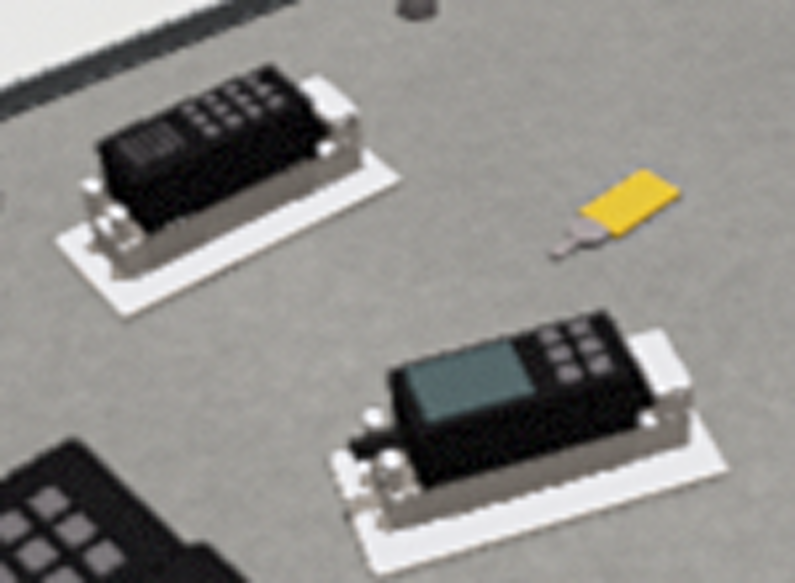

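View pics/c2.png

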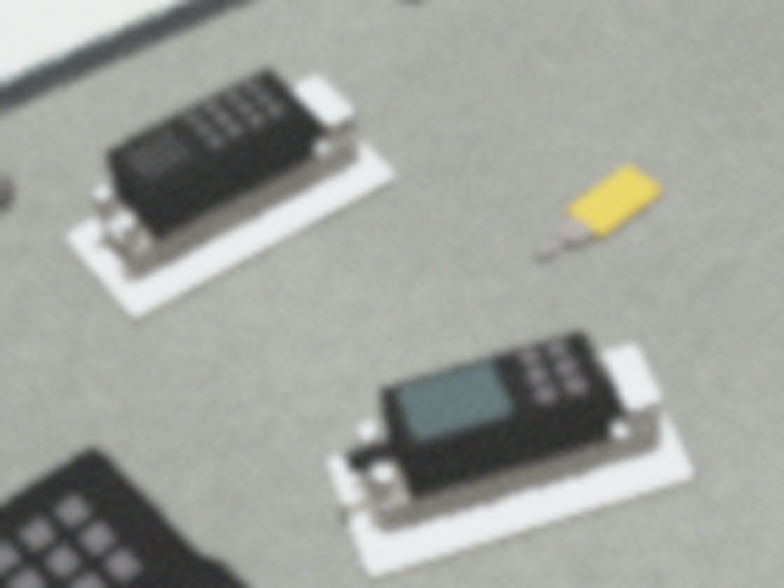

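The reader, with screen and antenna, is at (236,232) in scene. Its antenna points left and the lip is on the right. The one at (181,185) has a keypad and speaker slots, so it's the handset to leave alone. Next is a coarse position from both views, then a wrist view from above.

```bash
cat >> h.py <<'E'
from scipy.spatial.transform import Rotation as Ro
def campose(c):
    if 'rvec' in c:
        R=cv2.Rodrigues(c['rvec'])[0]; return R.T, -R.T@c['tvec']
    T=np.eye(4); T[:3,:3]=Ro.from_euler('xyz',c['s']['eef_rot']).as_matrix(); T[:3,3]=c['s']['eef_pos']
    M=T@c['T_tool_cam']; return M[:3,:3],M[:3,3]
def ray(c,u,v,z):
    R,o=campose(c); d=R@np.array([(u-c['cx'])/c['fx'],(v-c['cy'])/c['fy'],1]); return o+d*(z-o[2])/d[2]
def proj(c,P):
    R,o=campose(c); p=R.T@(np.asarray(P)-o); return p[0]/p[2]*c['fx']+c['cx'],p[1]/p[2]*c['fy']+c['cy']
E
python3 - <<'E'
from h import *
import pickle
s=pickle.load(open('scene0.pkl','rb')); d=pickle.load(open('side0.pkl','rb'))
f=lambda x,y:(140+x/5.3,155+y/5.3); g=lambda x,y:(140+x/5.6,160+y/5.6)
A=[(390,370),(607,312),(650,402)]
for p in A: print('sc',ray(s,*f(*p),.07)[:2].round(4))
for p in [(385,388),(583,335),(617,415)]: print('sd',ray(d,*g(*p),.07)[:2].round(4))
print('hs')
for p in [(98,145),(272,66),(325,130)]: print('sc',ray(s,*f(*p),.07)[:2].round(4))
print('foot');
for p in [(375,575),(728,468)]: print('sc',ray(s,*f(*p),.005)[:2].round(4))
print('tray')
for p in [(115,153),(165,133),(196,153),(145,175)]: print(ray(s,*p,.022)[:2].round(4))
E
```

```text
sc [0.6236 0.2153]
sc [0.5221 0.2467]
sc [0.543  0.3049]
sd [0.6204 0.2154]
sd [0.5216 0.2482]
sd [0.5393 0.3003]
hs
sc [ 0.6527 -0.0184]
sc [ 0.5457 -0.0216]
sc [0.553 0.045]
foot
sc [0.6692 0.2633]
sc [0.5015 0.3131]
tray
[ 0.6727 -0.3086]
[ 0.4845 -0.3175]
[ 0.4638 -0.1408]
[ 0.6472 -0.1365]
```

Emit:
step_arm(increments=[[[0,0,9],[2.6,4.8,0],1],[[0,0,9],[2.6,4.8,0],1],[[0,0,9],[2.6,4.8,0],1],[[0,0,9],[2.6,4.8,0],1],[[0,0,9],[2.6,4.8,0],1],[[0,0,9],[2.6,4.8,0],1],[[0,0,9],[2.6,4.8,0],1],[[0,0,9],[2.6,4.8,0],1]], force=40)

```text
time_s: 1.15
eef_pos: [0.3671, -0.1408, 0.2313]
eef_rot: [-3.141, 0.0, -1.587]
force: [1.7, 0.1, 0.8]
gripper_width: 0.0857
```

Emit:
step_arm(increments=[[[0,0,9.2],[2.6,4.9,0],1],[[0,0,9.2],[2.6,4.9,0],1],[[0,0,9.2],[2.6,4.9,0],1],[[0,0,9.2],[2.6,4.9,0],1],[[0,0,9.2],[2.6,4.9,0],1],[[0,0,9.2],[2.6,4.9,0],1],[[0,0,9.2],[2.6,4.9,0],1],[[0,0,9.2],[2.6,4.9,0],1],[[0,0,0],[0,0,0],1]])

```text
time_s: 2.28
eef_pos: [0.5751, 0.2523, 0.2281]
eef_rot: [3.139, 0.003, -0.304]
force: [0.1, -0.4, 0.3]
gripper_width: 0.0855
```

```bash
python3 - <<'E'
from h import *
import pickle
c=cap('wrist','pics/w1.png'); pickle.dump(c,open('w1.pkl','wb'))
print(c['s']['time_s'],c['s']['eef_pos'],c['s']['eef_rot'],c['s']['q'],campose(c)[1])
E
```

```text
2.275 [0.57506618 0.25234042 0.22811113] [ 3.13873708e+00  3.04478374e-03 -3.03610943e-01] [ 6.61390366e-01  4.17067604e-01  3.32328882e-01 -8.79802960e-04
 -1.49013881e+00  6.05872041e-01] [0.64543223 0.23022918 0.36989978]
```

View pics/w1.png

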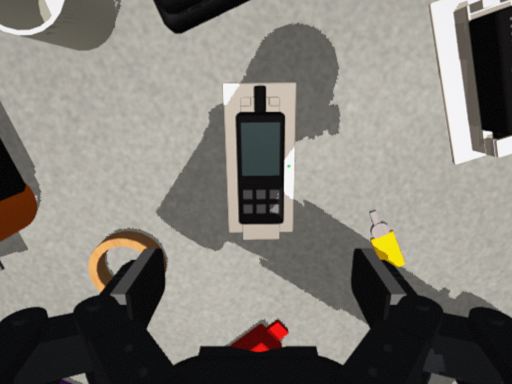

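The wrist view shows the reader in its dock: antenna at (260,98), screen at (260,150), body spanning columns 236–285 and rows 112–223, and lip at (261,231). The handset dock is at the right edge. Now I'll measure the edges.

```bash
python3 - <<'E'
from h import *
import pickle
c=pickle.load(open('w1.pkl','rb')); im=c['img']
a=cv2.resize(im[70:250,200:320],None,fx=3.3,fy=3.3,interpolation=cv2.INTER_CUBIC)[:,:,::-1]
cv2.imwrite('pics/w1c.png',a)
m=(im.max(2)<40).astype(np.uint8); m[:, :225]=0; m[:,300:]=0; m[:75]=0; m[232:]=0
n,l,st,ce=cv2.connectedComponentsWithStats(m)
for i in range(1,n):
    if st[i,4]>30: print(st[i],ce[i])
for r in (95,105,120,135,150,165,180,195,210,220):
    w=np.where(m[r])[0]; print(r,w.min(),w.max())
E
```

```text
[ 237   86   47  138 2604] [260.06029186 166.48886329]
95 255 264
105 255 264
120 237 283
135 237 283
150 238 283
165 238 282
180 238 282
195 239 282
210 239 282
220 240 282
```

View pics/w1c.png

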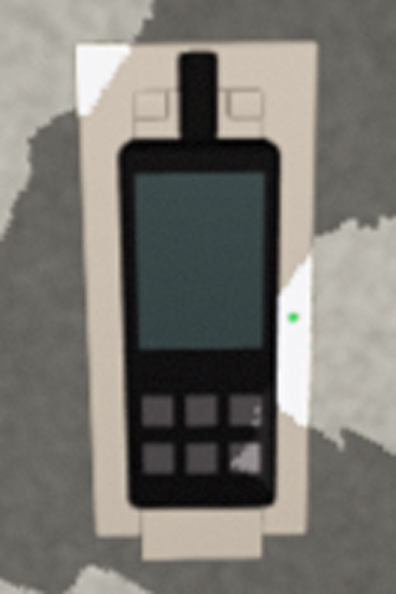

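```bash
python3 - <<'E'
from h import *
import pickle
c=pickle.load(open('w1.pkl','rb'))
r=lambda u,v,z=.07: ray(c,u,v,z)
a=r(260.5,120); b=r(261.5,220); d=(a-b)[:2]; print('yaw',np.degrees(np.arctan2(d[1],d[0])))
print('width',np.linalg.norm(r(237,135)-r(284,135)),np.linalg.norm(r(240,215)-r(283,215)))
f=r(260.5,113.5); t=r(261.3,223); print(f,t,np.linalg.norm(f-t),(f+t)/2)
# foot corners z~.005, lip top z=.049
for p in [(223.5,83),(296,82.5),(293,232),(229,232)]: print('foot',r(*p,.004).round(4))
for p in [(243,239.5),(279.5,239.5)]: print('lip',r(*p,.049).round(4))
print(Ro.from_euler('xyz',c['s']['eef_rot']).as_matrix().round(4))
s=pickle.load(open('scene0.pkl','rb'));d=pickle.load(open('side0.pkl','rb'))
m=(f+t)/2
print(proj(s,m),proj(d,m))
E
```

```text
yaw -16.731276822055477
width 0.04372649566304135 0.04314283368340726
[0.62931066 0.2321484  0.07      ] [0.52634941 0.26340431 0.07      ] 0.10760088872080228 [0.57783004 0.24777635 0.07      ]
foot [0.6685 0.2613 0.004 ]
foot [0.6454 0.1862 0.004 ]
foot [0.4768 0.2366 0.004 ]
foot [0.5007 0.3126 0.004 ]
lip [0.5054 0.2907 0.049 ]
lip [0.4933 0.2524 0.049 ]
[[ 0.9543 -0.299  -0.0038]
 [-0.299  -0.9543 -0.0018]
 [-0.003   0.0029 -1.    ]]
(np.float64(236.71012344097227), np.float64(223.94589015064383)) (np.float64(227.84993573112567), np.float64(229.12639950623765))
```

The measurements agree: body, foot and lip all put the reader centre at (0.578, 0.247) with yaw −16.8°. The body length comes out at 107.6 mm against 110 given. Descending now.

Emit:
step_arm(increments=[[[0,0,0.6],[0.3,-0.5,-3],1],[[0,0,0],[0,0,-4],1],[[0,0,0],[0,0,-4],1],[[0,0,0],[0,0,-3],1],[[0,0,0],[0,0,0],1]])

```text
time_s: 2.95
eef_pos: [0.576, 0.2426, 0.0894]
eef_rot: [3.138, 0.003, -0.299]
force: [0.7, 0.6, 0.6]
gripper_width: 0.0854
```

```bash
python3 - <<'E'
from h import *
s=readout.sense();print(s['eef_pos'],np.degrees(s['eef_rot']),s['force'])
import pickle
c=cap('wrist','pics/w2.png'); pickle.dump(c,open('w2.pkl','wb'))
cap('scene','pics/s2.png')
E
```

```text
[0.5760021  0.24255259 0.08942885] [179.77542363   0.19223032 -17.1164508 ] [0.66086622 0.55294156 0.64495768]
```

View pics/w2.png

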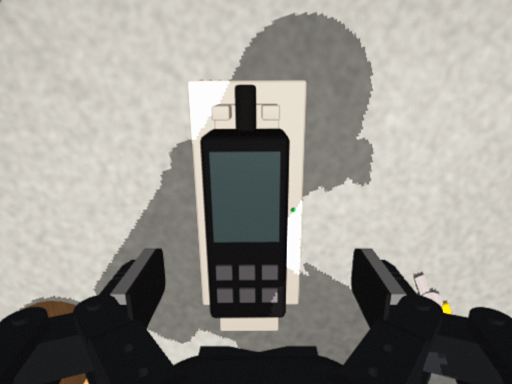

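The view is clear: the body is centred at column ~246 and the fingers straddle column 258. So the tool needs to shift a few mm, which matches the measured TCP error.

```bash
python3 - <<'E'
from h import *
import pickle
c=pickle.load(open('w2.pkl','rb')); im=c['img']
m=(im.max(2)<45)
for r in (150,180,210,240,280,300):
    w=np.where(m[r,195:297])[0]+195
    a,b=ray(c,w.min(),r,.07),ray(c,w.max()+1,r,.07); print(r,w.min(),w.max(),((a+b)/2).round(4),np.linalg.norm(a-b).round(4), ((a+b)/2)[:2]@[.289,.957])
w=np.where(m[:,262])[0]; print(w[w>90].min(), w[(w<330)].max(), ray(c,262,130,.07), ray(c,262,316,.07))
E
```

```text
150 202 288 [0.6228 0.2343 0.07  ] 0.0441 0.4042126591860665
180 203 287 [0.6079 0.2391 0.07  ] 0.0443 0.40449313744504745
210 205 286 [0.592  0.2439 0.07  ] 0.044 0.40452206209259595
240 207 285 [0.5751 0.2491 0.07  ] 0.0437 0.4045527317966524
280 209 285 [0.5509 0.2562 0.07  ] 0.0443 0.40440427093799336
300 210 284 [0.5381 0.2603 0.07  ] 0.0441 0.4046195337078496
129 316 [0.62994052 0.22338496 0.07      ] [0.52489381 0.25541867 0.07      ]
```

Emit:
step_arm(increments=[[[0.2,0,0.3],[0.2,0.5,-2],1],[[0,0,0],[0,0,-2],1],[[0,0,0],[0,0,-0.8],1],[[0,0,0],[0,0,0],1]])

```text
time_s: 3.55
eef_pos: [0.5803, 0.2495, 0.0443]
eef_rot: [-3.137, -0.0, -0.292]
force: [0.2, 0.3, 0.8]
gripper_width: 0.0854
```

Emit:
step_arm(increments=[[[-0.2,0,0],[-0.2,-0.2,-0.4],1],[[0,0,0],[0,0,0],1],[[0,0,0],[0,0,0],0.7],[[0,0,0],[0,0,0],0.5],[[0,0,0],[0,0,0],0.3],[[0,0,0],[0,0,0],0.3],[[0,0,0],[0,0,0],0.3]], force=40)

```text
time_s: 4.42
eef_pos: [0.5781, 0.2477, 0.0397]
eef_rot: [-3.141, -0.001, -0.292]
force: [-0.5, 0.4, 3.1]
gripper_width: 0.0451
```

Gripped at 45 mm, which matches the 46 mm body. Now I'll tip it about the tongue tip, axis (−0.289, −0.957, 0), in 3° rows with a slight upward bias.

Emit:
step_arm(increments=[[[0,0,0],[0,0,0],0.3],[[-0.87,-2.87,0],[-0.06,0.02,0.45],0.3],[[-0.87,-2.87,0],[-0.08,0.02,0.43],0.3],[[0,0,0],[0,0,0],0.3],[[0,0,0],[0,0,0],0.3]], force=60)

```text
time_s: 5.05
eef_pos: [0.5758, 0.2474, 0.0473]
eef_rot: [3.14, -0.103, -0.292]
force: [-1.0, 0.2, -1.1]
gripper_width: 0.0455
```

```bash
python3 - <<'E'
from h import *
s=readout.sense();print(s['eef_pos'],s['force'],s['ft_torque'])
a=Ro.from_euler('xyz',s['eef_rot']).as_matrix();print(a.round(3))
for n in('side','scene'):
    c=cap(n,f'pics/{n}3.png'); im=c['img'][170:270,180:300,::-1]
    cv2.imwrite(f'pics/{n}3c.png',cv2.resize(im,None,fx=5,fy=5,interpolation=cv2.INTER_CUBIC))
E
```

```text
[0.57580654 0.24739947 0.04731319] [-1.02807853  0.2022186  -1.06135611] [ 0.14252702  0.52839642 -0.01387501]
[[ 0.953 -0.288  0.098]
 [-0.286 -0.958 -0.031]
 [ 0.102  0.002 -0.995]]
```

View pics/scene3c.png

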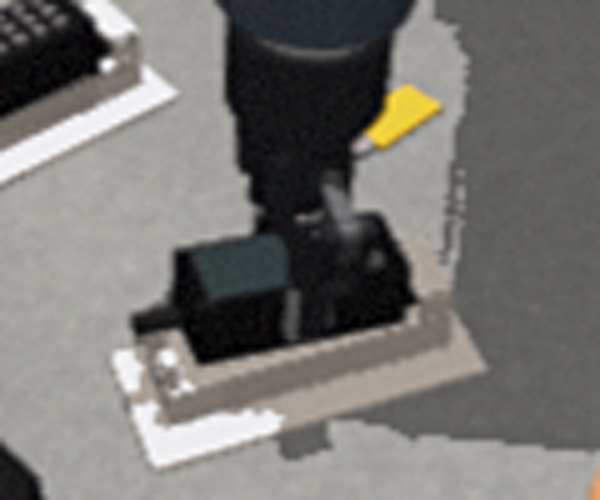

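The reader is tipping cleanly: antenna up, tail still under the lip, forces about 1 N. Continuing to about 18°.

Emit:
step_arm(increments=[[[-0.87,-2.87,0],[-0.1,0.03,0.43],0.3],[[-0.87,-2.87,0],[-0.12,0.04,0.38],0.3],[[-0.87,-2.87,0],[-0.13,0.04,0.37],0.3],[[-0.87,-2.87,0],[-0.15,0.05,0.36],0.3],[[0,0,0],[0,0,0],0.3],[[0,0,0],[0,0,0],0.3]])

```text
time_s: 5.9
eef_pos: [0.5718, 0.2493, 0.0635]
eef_rot: [3.141, -0.313, -0.293]
force: [0.9, -1.1, -0.7]
gripper_width: 0.0449
```

```bash
python3 - <<'E'
from h import *
s=readout.sense();print(s['eef_pos'],s['force'],s['ft_torque'])
a=Ro.from_euler('xyz',s['eef_rot']).as_matrix();print(a.round(3))
o=[]
for n in('side','scene'):
    c=cap(n,f'pics/{n}4.png'); im=c['img'][175:265,190:290,::-1]
    o.append(cv2.resize(im,None,fx=4,fy=4,interpolation=cv2.INTER_CUBIC))
cv2.imwrite('pics/4c.png',np.hstack(o))
E
```

```text
[0.57183875 0.24927811 0.0634868 ] [ 0.92806512 -1.1452549  -0.73791231] [0.06571917 0.47531705 0.00354408]
[[ 0.911 -0.289  0.295]
 [-0.274 -0.957 -0.09 ]
 [ 0.308  0.001 -0.951]]
```

View pics/4c.png

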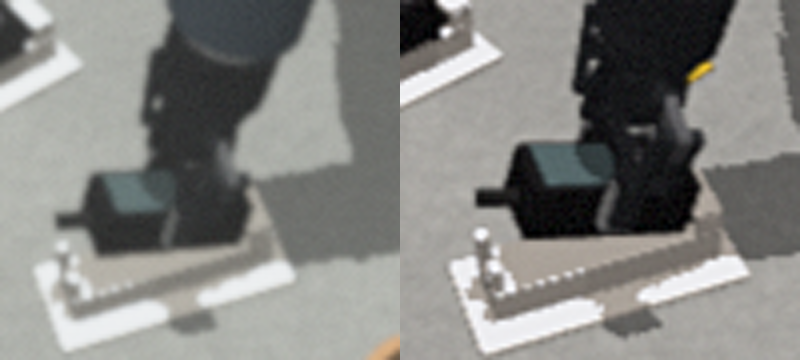

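The reader is at 18° and the antenna end is well above both stops. I'll draw it out 45 mm along its length.

Emit:
step_arm(increments=[[[0,0,0],[0.73,-0.22,0.25],0.3],[[0,0,0],[0.91,-0.27,0.31],0.3],[[0,0,0],[0.91,-0.27,0.31],0.3],[[0,0,0],[0.91,-0.27,0.31],0.3],[[0,0,0],[0.91,-0.27,0.31],0.3],[[0,0,0],[0,0,0],0.3]])

```text
time_s: 6.75
eef_pos: [0.6158, 0.2363, 0.0786]
eef_rot: [3.141, -0.314, -0.293]
force: [0.1, 0.5, -1.2]
gripper_width: 0.0452
```

```bash
python3 - <<'E'
from h import *
s=readout.sense();print(s['eef_pos'],s['force'],s['ft_torque'])
o=[]
for n in('side','scene'):
    c=cap(n,f'pics/{n}5.png'); im=c['img'][165:265,180:290,::-1]
    o.append(cv2.resize(im,None,fx=3.6,fy=4,interpolation=cv2.INTER_CUBIC))
cv2.imwrite('pics/5c.png',np.hstack(o))
E
```

```text
[0.61584557 0.23625292 0.07864309] [ 0.13434683  0.47525165 -1.19468159] [0.3117113  1.09762252 0.05144506]
```

View pics/5c.png

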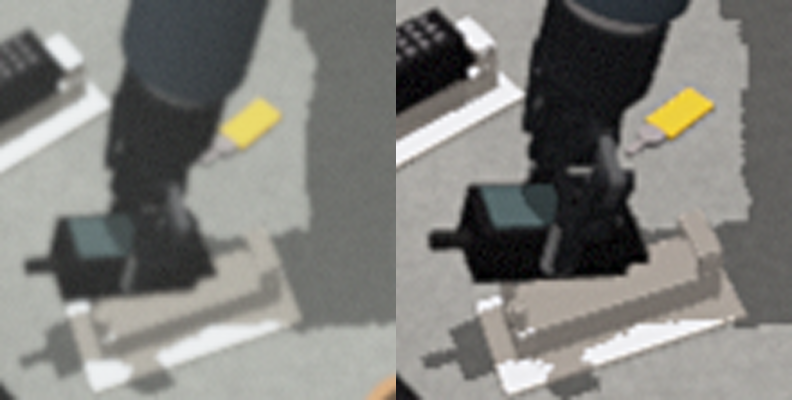

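The tongue is clear of the lip after a 46 mm draw. Lifting next, with the tray measured from the earlier scene pictures.

Emit:
step_arm(increments=[[[0,0,0],[0,0,2],0.3],[[0,0,0],[0,0,4],0.3],[[0,0,0],[0,0,4],0.3],[[0.87,2.87,0],[-0.5,0,3],0.3],[[1.15,3.83,0],[-1,0,1],0.3],[[1.15,3.83,0],[-1,0,0],0.3],[[1.15,3.83,0],[-1,0,0],0.3],[[0.87,2.87,0],[-0.5,0,0],0.3]])

```text
time_s: 7.85
eef_pos: [0.5745, 0.2366, 0.2184]
eef_rot: [3.141, 0.002, -0.291]
force: [0.9, -0.0, -2.4]
gripper_width: 0.045
```

```bash
python3 - <<'E'
from h import *
a=cv2.imread('pics/scene0.png')[120:190,105:205]
b=cv2.imread('pics/side0.png')[120:190,105:205]
cv2.imwrite('pics/t.png',np.vstack([cv2.resize(x,(428,300),interpolation=cv2.INTER_CUBIC) for x in(a,b)]))
E
```

```text
(no output)
```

View pics/t.png

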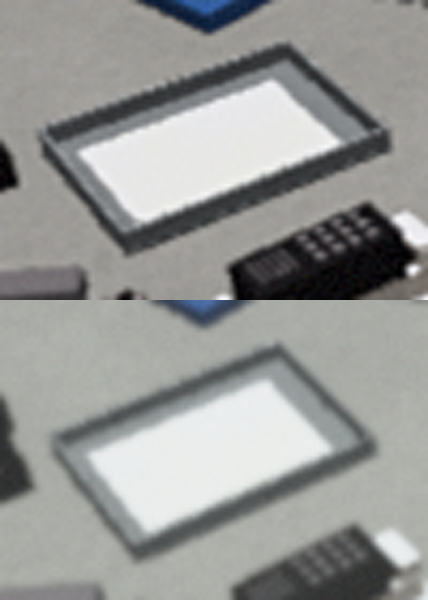

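```bash
python3 - <<'E'
from h import *
import pickle
s=pickle.load(open('scene0.pkl','rb')); d=pickle.load(open('side0.pkl','rb'))
for c,A in((s,[(42,130),(290,43),(391,133),(125,237)]),(d,[(55,140),(282,46),(375,144),(137,247)])):
    P=np.array([ray(c,105+x/4.28,120+y/4.28,.022)[:2] for x,y in A]); print(P.round(4).tolist(),P.mean(0))
    for i in range(4): v=P[(i+1)%4]-P[i]; print(np.linalg.norm(v).round(3),np.degrees(np.arctan2(v[1],v[0])).round(1))
print(proj(s,[0,0,0]))
E
```

```text
[[0.6671, -0.3239], [0.4533, -0.3181], [0.457, -0.1498], [0.6739, -0.1554]] [ 0.56284631 -0.23679098]
0.214 178.4
0.168 88.7
0.217 -1.5
0.169 -92.3
[[0.667, -0.3191], [0.453, -0.3154], [0.4586, -0.1481], [0.6709, -0.1563]] [ 0.56239189 -0.23470426]
0.214 179.0
0.167 88.1
0.212 -2.2
0.163 -91.4
(np.float64(326.103129487621), np.float64(129.92992211922567))
```

Emit:
step_arm(increments=[[[0,0,1.5],[-0.1,-3,0],0.3],[[0,0,1.5],[-0.1,-5,0],0.3],[[0,0,1.5],[-0.1,-5.5,0],0.3],[[0,0,1.5],[-0.1,-5.5,0],0.3],[[0,0,1.5],[-0.1,-5.5,0],0.3],[[0,0,1.5],[-0.1,-5.5,0],0.3],[[0,0,1.5],[-0.1,-5.5,0],0.3],[[0,0,1.5],[-0.1,-5,0],0.3],[[0,0,1.5],[-0.2,-4,-1],0.3],[[0,0,1.5],[-0.2,-2.5,-2],0.3]])

```text
time_s: 9.1
eef_pos: [0.563, -0.2354, 0.1886]
eef_rot: [3.14, -0.001, -0.03]
force: [0.6, 0.9, -2.0]
gripper_width: 0.0453
```

Emit:
step_arm(increments=[[[0,0,0],[0,0,-3],0.3],[[0,0,0],[0,0,-3],0.3],[[0,0,0],[0,0,-3],0.3],[[0,0,0],[0,0,0],0.3],[[0,0,0],[0,0,0],0.3]])

```text
time_s: 9.72
eef_pos: [0.5638, -0.2338, 0.0998]
eef_rot: [3.14, -0.002, -0.029]
force: [0.6, -0.0, -1.9]
gripper_width: 0.0449
```

```bash
python3 - <<'E'
from h import *
s=readout.sense();print(s['eef_pos'],s['eef_rot'],s['force'],s['ft_torque'],s['q'])
o=[]
for n in('side','scene'):
    c=cap(n,f'pics/{n}6.png'); im=c['img'][100:200,100:220,::-1]
    o.append(cv2.resize(im,None,fx=3.3,fy=3.3,interpolation=cv2.INTER_CUBIC))
cv2.imwrite('pics/6c.png',np.hstack(o))
cap('wrist','pics/w6.png')
E
```

```text
[ 0.56379523 -0.23379887  0.09982189] [ 3.14001314e+00 -1.65022264e-03 -2.93628359e-02] [ 0.63603846 -0.03819642 -1.89045689] [-0.05949757 -0.0611128   0.0103511 ] [-1.36500467e-01  4.38792248e-01  3.39457534e-02  1.51777098e-03
 -1.16414059e+00  1.67733358e+00]
```

View pics/6c.png

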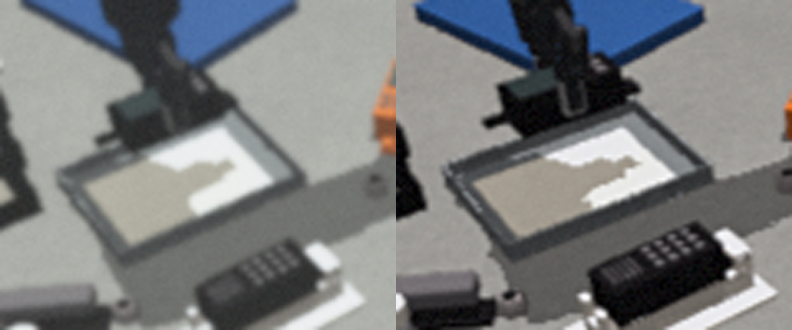

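View pics/w6.png

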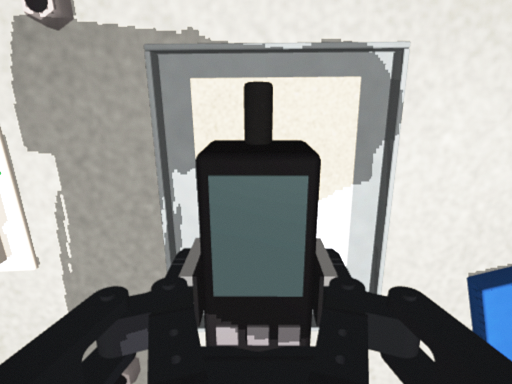

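The reader is held level above the tray, screen up. In the wrist view the tray walls run at columns ~147 and ~408 either side of the reader at 258. A quick check of the tray's position from this view, then the descent.

```bash
python3 - <<'E'
from h import *
c=optics.capture('wrist'); c['s']=readout.sense()
a,b=ray(c,145,46,.022),ray(c,410,43,.022); print(a,b,np.linalg.norm(a-b))
E
```

```text
[ 0.66983001 -0.16575367  0.022     ] [ 0.66637411 -0.33291486  0.022     ] 0.1671969176540022
```

Emit:
step_arm(increments=[[[0,0,0],[0,0,-2.5],0.3],[[0,0,0],[0,0,-2.5],0.3],[[0,0,0],[0,0,-1.5],0.3],[[0,0,0],[0,0,-0.7],0.3],[[0,0,0],[0,0,-0.5],0.3],[[0,0,0],[0,0,0],0.3],[[0,0,0],[0,0,0],0.3]])

```text
time_s: 10.8
eef_pos: [0.5636, -0.2337, 0.0221]
eef_rot: [3.141, -0.001, -0.03]
force: [-0.3, 0.6, -2.5]
gripper_width: 0.0449
```

Emit:
step_arm(increments=[[[0,0,0],[0,-0.7,0],0.3],[[0,0,0],[0,0,-0.25],0.3],[[0,0,0],[0,0,-0.25],0.3],[[0,0,0],[0,0,-0.15],0.3],[[0,0,0],[0,0,0],0.3],[[0,0,0],[0,0,0],0.3]])

```text
time_s: 11.55
eef_pos: [0.5631, -0.2406, 0.0149]
eef_rot: [3.141, -0.0, -0.03]
force: [0.3, 0.6, -1.0]
gripper_width: 0.0451
```

Emit:
step_arm(increments=[[[0,0,0],[0,0,-0.05],0.3],[[0,0,0],[0,0,-0.05],0.3],[[0,0,0],[0,0,0],0.3],[[0,0,0],[0,0,0],0.3]])

```text
time_s: 12.05
eef_pos: [0.5631, -0.2406, 0.0139]
eef_rot: [3.141, 0.0, -0.03]
force: [0.5, -0.6, -2.4]
gripper_width: 0.0451
```

Emit:
step_arm(increments=[[[0,0,0],[0,0,-0.05],0.3],[[0,0,0],[0,0,0],0.3],[[0,0,0],[0,0,0],0.3]])

```text
time_s: 12.42
eef_pos: [0.5631, -0.2406, 0.0138]
eef_rot: [3.141, -0.0, -0.03]
force: [-1.8, 0.6, 3.3]
gripper_width: 0.045
```

Emit:
step_arm(increments=[[[0,0,0],[0,0,-0.05],0.3],[[0,0,0],[0,0,0],0.3],[[0,0,0],[0,0,0],0.3]])

```text
time_s: 12.8
eef_pos: [0.5631, -0.2406, 0.0138]
eef_rot: [3.141, -0.0, -0.03]
force: [-3.7, 2.3, 6.7]
gripper_width: 0.0449
```

Contact at TCP z 0.0138 m, where 0.0137 was predicted, with about 6 N up. Releasing.

Emit:
step_arm(increments=[[[0,0,0],[0,0,0.05],0.45],[[0,0,0],[0,0,0],0.6],[[0,0,0],[0,0,0],0.8],[[0,0,0],[0,0,0],0.8],[[0,0,0],[0,0,0],0.8],[[0,0,0],[0,0,0],0.8]], force=20)

```text
time_s: 13.55
eef_pos: [0.5631, -0.2406, 0.0133]
eef_rot: [3.141, 0.0, -0.03]
force: [-0.2, 0.8, -0.0]
gripper_width: 0.0678
```

Emit:
step_arm(increments=[[[0,0,0],[0,0,1],0.8],[[0,0,0],[0,0,2],0.8],[[0,0,0],[0,0,3],0.8],[[0,0,0],[0,0,4],0.8],[[0,0,0],[-1,0,4],0.8],[[0,0,0],[-2,0,4],0.8],[[0,0,0],[-2,0,2],0.8],[[0,0,0],[0,0,0],0.8]])

```text
time_s: 14.55
eef_pos: [0.5133, -0.2411, 0.2167]
eef_rot: [3.14, -0.006, -0.03]
force: [0.0, -0.6, -0.7]
gripper_width: 0.0682
```

```bash
python3 - <<'E'
from h import *
s=readout.sense();print(s['time_s'],s['eef_pos'],s['force'])
o=[]
for n in('side','scene'):
    c=cap(n,f'pics/{n}7.png'); im=c['img'][100:270,90:290,::-1]
    o.append(cv2.resize(im,None,fx=2,fy=3.3,interpolation=cv2.INTER_CUBIC))
cv2.imwrite('pics/7c.png',np.hstack(o))
cap('wrist','pics/w7.png')
E
```

```text
14.55 [ 0.51325237 -0.2410518   0.21668811] [ 1.90908707e-04 -5.85485971e-01 -6.96401694e-01]
```

View pics/7c.png

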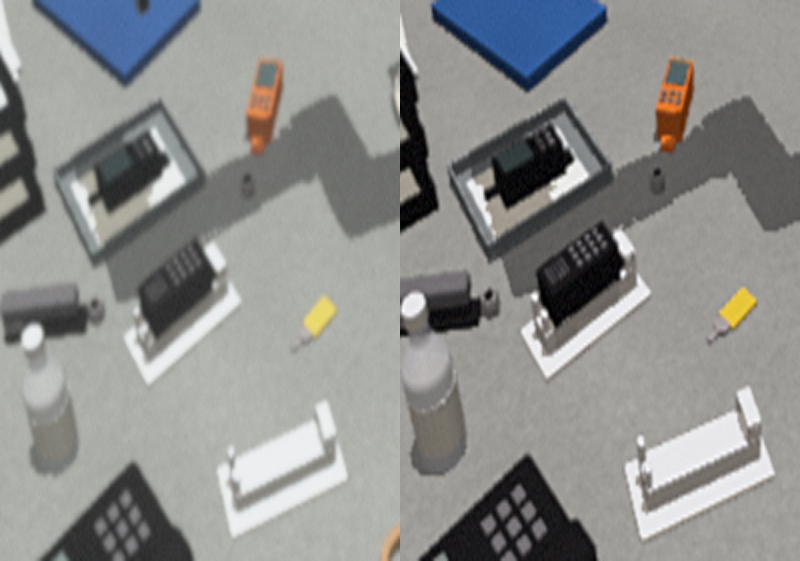

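View pics/w7.png

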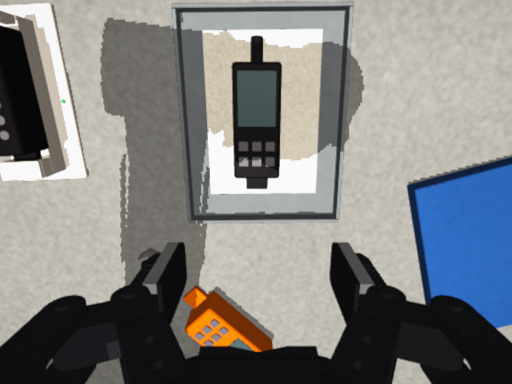

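The reader lies flat in the tray, screen up, at about (257,120) in the wrist view. Its dock is empty, the handset is still parked, and the arm is clear. Handing in.

```bash
python3 - <<'E'
from h import *
print(ctrl.close_job())
E
```

```text
the job is handed in; nothing more can be done
None
```

The reader is out of its dock and lying flat, screen up, in the grey tray. I handed the job in at about 14.7 s of robot time; no verdict is reported.

- **Moves:** I gripped the reader across its width at the middle and tipped the antenna end up about 18° over the stops, with the tongue still under the lip. I then drew it out about 46 mm along its length, lifted and levelled it. I lowered it onto the tray floor until I felt contact (about 6–7 N) before opening the gripper.
- **Last checks:** The final pictures from all three cameras show the reader well inside the tray walls and its dock empty. The other handset is still in its dock, and the arm is clear. The measured wrist forces I read stayed under about 8 N.
- **Disagreements:** The scene and side cameras put the tray's centre near y = -0.235 m, while the wrist view put it near -0.249 m. I shifted 7 mm towards the wrist figure and opened the gripper only partly, so the fingers stayed off the walls. The body measured 44 mm wide in the images against 46 mm given, which I put down to rounded edges; the fingers closed to 45 mm.

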